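# Stamp the maker's mark on a clay tile

### The job

Lay the bare clay tile flat in the pocket of the stamping jig and stand the red-headed spring stamp squarely on it, between the same corner guides. Then press the stamp's head fully down to its stop, keep it down for a moment, and let it spring back up, leaving the stamp standing on the tile in the jig. Leave the green glazed tile and the other pottery things where they are.

Things in the scene. Friction and masses are not known exactly. Their poses are not given: they have to be found in the camera images.
- tile: Bare terracotta-coloured clay tile, loose, flat, 100 (its x) x 60 (its y) x 16 mm (z), about 180 g. Origin at the centre of its underside. Easily gripped across its 60 mm width.
- stamp: Loose spring stamp, about 370 g. Sizes in mm: black foot frame 100 (x) x 60 (y) x 14 high; a bridge 28 wide (y) on it, 72 high; above, a centred red head 56 (x) x 34 (y) x 28 high, its top 118 over the underside when up, 100 when down. Origin: centre of the underside, z up; its ends are alike. Can be lifted by the head, gripped across the 34: it neither pulls out nor turns.
- plunger (a joint): How far the stamp's red head is pressed down, in m: 0 = up, 0.018 = at its stop. It springs back by itself; pressing takes about 4 N to start and 13 N at the stop.
- stamp_head (a point): Centre of the top face of the stamp's red head, which moves down with it. 118 mm above the foot's underside when up.
- jig: Stamping jig, fixed to the table: pale plywood plate 150 (its x) x 110 (its y) x 8 mm thick, with four L-shaped corner guides, black with orange flared tips. Origin at the centre of its underside. In the middle of each long side the plate is cut away over 68 mm (x), from 22 mm off the centre line outwards, as a bay for the fingers.
- jig_pocket (a point): Centre of the pocket floor, 8 mm above the table, axes as the jig. Pocket 105 (x) x 65 mm (y): tile and stamp foot fit with 2.5 to spare each side, either way round. The guides are straight to 26 above the floor, then flare out to 37 above it. On the long sides they reach 18 in from the corners, leaving a 69 gap between them.
- glazed_tile: Bystander: a dark green glazed tile of the same size as the clay tile (100 x 60 x 16 mm). Origin at the centre of its underside.
- bowl: Bystander: white bowl, 84 across, 42 mm high. Origin at the centre of its underside.
- jar: Bystander: small jar with a yellow cap, 56 across, 55 mm high. Origin at the centre of its underside.
- bottle: Bystander: cream bottle with a green cap, 60 across, 130 mm high. Origin at the centre of its underside.
- cup: Bystander: blue cup, 76 across, 85 mm high. Origin at the centre of its underside.
- vase: Bystander: pink vase, 96 across, 115 mm high. Origin at the centre of its underside.
- can: Bystander: can with a paper label, 70 across, 90 mm high. Origin at the centre of its underside.
Things that resemble listed ones, but are neither listed nor needed, are in the scene too. What is meant by the tile is not blue, and is the smaller of those in its own colour. Leave any pink look-alike of the stamp alone.

How it is judged:
By the outcome, as a careful person would: the job done as asked, in the order asked, and still so for the second after the job is handed in, with the robot touching nothing.
It also fails if it takes over 72 s, if anything falls off the work surface, if the arm or the gripper's body presses on something with over 40 N, if the wrist force passes 120 N, or if a joint passes its speed limit or range.

### The arm

A 7-joint arm with a two-finger parallel gripper is mounted at the origin on the work surface. World frame = base frame: x ahead of the robot, y to its left, z up, the work surface at z = 0. Lengths are in m, angles in rad, forces in N, time in s.
With the tool pointing down it reaches from about 0.425 to 0.925 m from the base axis. Payload 6.8 kg.
Tool frame: the origin (TCP) lies at the very end of the fingers, on their centre line; the grasp point (between the pads) lies 19 mm behind it; z points along the fingers, y is the line along which they close (so a half turn about z gives the same grasp; the last joint's range is limited). The gripper opens to 85 mm and grips with 20 to 120 N. Pads are 22 mm wide; open, the fingers measure 114 mm over their backs; the gripper's body (76 mm by 85 mm) begins 54 mm behind the grasp point. The pads swing forward as they close: fully open they stand 13 mm farther back than shut.
Start: joints at [0.996, 0.477, 0.022, 1.555, -0.011, 1.109, -0.083], TCP at [0.304, -0.603, 0.231] pointing down, gripper open.
Joint ranges: [-2.96, 2.96], [-0.34, 2.1], [-1.41, 1.46], [0.24, 2.44], [-1.37, 4.51], [0.17, 1.92], [-2.96, 2.96]. Speed limits (rad/s): [2.39, 2.39, 3.14, 3.14, 3.14, 3.14, 3.14].

### API

Orientations are given as a rotation vector (axis times angle).
In Python, from bench import r gives the robot as it stands. The module is installed in compiled form; this text tells all that it offers.
- The arm moves only by the tool servo_tool, never from a script. Its argument "commands" is a list of rows, each a list of 7 numbers: the turn, a rotation vector about the world's x, y, z in degrees, then the shift along the world's x, y, z in mm, then the closure, from 0 (fully open) to 1 (shut). A call has 1 to 5 rows; each row is the pose to reach, as a shift and turn from the pose commanded when the call began; what a row does not reach only later rows make up. A row lasts 1/12 s, in which the tool goes at most 41.7 mm and 7.16 degrees, less where a joint would pass 70% of its speed; a pose out of reach is approached as far as the arm can. A call with a gripper value outside its range is refused whole. The fingers move at their own pace and stop on an object; "force" is the grip in N (left out, the last holds). Time passes only in rows, so rows that repeat a pose let the fingers close. It gives the time, the measured TCP pose, the force, the opening and the grip force at its end, in the units of the state.
- r.get_obs(): the state, without advancing time (a new reading comes with each control period).
- r.grab_frame(name): name is "scene" or "side" or "wrist"; returns (picture, depth): 420x560x3 uint8, blue, green, red; 420x560 float32, m along the optical axis (not along the pixel's ray), 0 where there is no reading.
- r.camera_info(name): a dict with "vertical_fov" (degrees; the focal length in pixels is half the picture's height over the tangent of half this angle, whatever the lens; pixels are square), "cx", "cy" (the principal point, pixels), "D" ([k1, k2, p1, p2, k3] as OpenCV has them; the pictures are not rectified), "cam_to_world" (4x4, takes a point from camera to world coordinates); the wrist camera has in their place "T_tool_cam" (4x4, takes a point from camera to tool coordinates, whose origin is the TCP and whose axes are the flange's). Camera axes: x right, y up, looking along -z (the intrinsics and any distortion apply to the point x, -y, -z); pixel columns grow to the right and rows downward; lengths in m; the calibration is good to about 2 mm. A picture is of the moment at which its call begins: read the wrist's pose just before it. camera_info takes no time and is no camera call.
- r.hand_in(): hands the job in; it is judged then, once.
The state is a dict: "clock": time; "joints": joint angles; "qvel": joint speeds; "tau": joint torques, N m; "tcp_pos": TCP position; "orientation": TCP orientation; "contact_force": force on the tool from outside, world axes, zero at the start; "moment": the same for the moment, N m; "grip_width": finger opening in m; "gripper_force": force on a finger pad.
Only numpy, scipy, OpenCV 4.12 (cv2) and the standard library are available. Lean on these libraries where they do the work, as an engineer would, in place of code of your own. Each camera call takes 0.05 s, during which the arm holds its last target. There are 200 camera calls.

## Working session

There is one attempt and no reset: what is moved stays moved. The work goes in short steps, Python scripts to look and compute and a tool call to move; the robot and the scene stay as the last step left them, time stands still between calls to the robot, and variables do not carry over. Pictures are saved under pics/ and viewed, at most 10 in all, crops included, and the job is handed in when it is done.

Besides the shell and the picture viewer there is one more tool, called after "Emit:" as a command line: name --pt "numbers of a row" for each row, then --argument value for the rest. servo_tool: Moves the arm, as the interface text tells. Its arguments: {"type":"object","properties":{"commands":{"type":"array"},"force":{"type":"number"}},"required":["commands"]}

```bash
mkdir -p pics; cat > h.py <<'E'
import numpy as np, cv2
from bench import r
from scipy.spatial.transform import Rotation as R
def grab(name):
    o=r.get_obs(); img,d=r.grab_frame(name); ci=r.camera_info(name)
    f=img.shape[0]/2/np.tan(np.radians(ci["vertical_fov"])/2)
    K=np.array([[f,0,ci["cx"]],[0,f,ci["cy"]],[0,0,1.]])
    if name=="wrist":
        T=np.eye(4);T[:3,:3]=R.from_rotvec(o["orientation"]).as_matrix();T[:3,3]=o["tcp_pos"]
        T=T@np.array(ci["T_tool_cam"])
    else: T=np.array(ci["cam_to_world"])
    return img,d,K,np.array(ci["D"],float),T
def rays(uv,K,D,T):
    p=cv2.undistortPoints(np.array(uv,float).reshape(-1,1,2),K,D)[:,0]
    return np.c_[p[:,0],-p[:,1],-np.ones(len(p))]@T[:3,:3].T, T[:3,3]
def onplane(uv,z,K,D,T):
    v,c=rays(uv,K,D,T); return c+v*((z-c[2])/v[:,2])[:,None]
def cloud(d,K,D,T):
    h,w=d.shape; u,v=np.meshgrid(np.arange(w),np.arange(h))
    ry,c=rays(np.stack([u,v],-1).reshape(-1,2),K,D,T)
    P=c+ry*d.reshape(-1,1); P[d.ravel()<=0]=np.nan
    return P.reshape(h,w,3)
E
cat > a.py <<'E'
from h import *
print(r.get_obs())
ims=[]
for n in ("scene","side","wrist"):
    g=grab(n); np.savez(f"{n}0.npz",*g); cv2.imwrite(f"pics/{n}0.png",g[0]); print(n,g[4].round(3).tolist(),g[3],(g[1]>0).mean())
E
python3 a.py
```

```text
{'clock': 0.0, 'joints': array([ 0.99592049,  0.4777794 ,  0.02233801,  1.55641766, -0.01150021,
        1.10930763, -0.08312236]), 'qvel': array([ 2.29782480e-03, -8.49027543e-04,  5.27283242e-04, -1.35707664e-03,
        1.35161881e-03,  1.85857454e-04,  1.40857988e-05]), 'tau': array([ 5.93978548e-04, -5.96446717e+01,  1.60772625e+00, -2.81191832e+01,
        1.23289702e-02,  9.34902637e-03, -1.22522715e-04]), 'tcp_pos': array([ 0.30348612, -0.602282  ,  0.23035383]), 'orientation': array([-3.05476415e+00, -7.26179796e-01,  8.45625936e-04]), 'contact_force': array([ 0.21241266, -0.40824027,  0.24477308]), 'moment': array([-0.02475654,  0.04125799,  0.02534788]), 'gripper_force': 0.0, 'grip_width': 0.08560349112335625}
scene [[-0.765, -0.455, 0.456, 1.047], [0.644, -0.522, 0.559, 0.67], [-0.016, 0.721, 0.692, 0.902], [0.0, 0.0, 0.0, 1.0]] [-0.07866049  0.          0.          0.          0.        ] 0.996016156462585
side [[-0.916, 0.275, -0.293, 0.048], [-0.401, -0.662, 0.634, 1.037], [-0.019, 0.698, 0.716, 1.283], [0.0, 0.0, 0.0, 1.0]] [0.05104703 0.         0.         0.         0.        ] 0.9961819727891157
wrist [[0.449, 0.857, 0.253, 0.368], [-0.893, 0.432, 0.125, -0.57], [-0.002, -0.282, 0.959, 0.373], [0.0, 0.0, 0.0, 1.0]] [0.0066973 0.        0.        0.        0.       ] 0.9958205782312926
```

View pics/scene0.png

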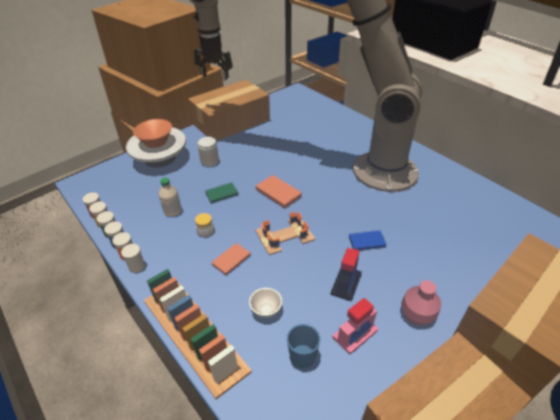

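View pics/side0.png

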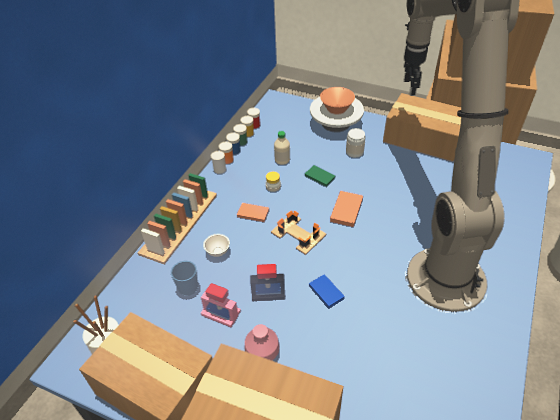

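The scene view shows the small bare tile at (231,259), a larger look-alike at (278,191), the jig at (286,234), the black stamp with the red head at (348,275) and the pink look-alike at (357,325). In the side view the tile is at (253,212), the jig at (299,232) and the stamp at (267,283).

```bash
cat > m.py <<'E'
from h import *
def load(n): 
    z=np.load(f"{n}0.npz"); return [z[f"arr_{i}"] for i in range(5)]
def rect(P,tag):
    c,s,a=cv2.minAreaRect((P[:,:2]*1000).astype(np.float32)); print("  ",tag,len(P),np.round(c,1),np.round(s,1),round(a,1),"z",np.percentile(P[:,2]*1000,[5,50,95]).round(1))
roi={"scene":dict(tile=(205,240,255,280),big=(250,170,305,210),jig=(250,205,320,255),stamp=(325,243,368,303)),
"side":dict(tile=(232,198,275,226),big=(325,185,368,230),jig=(265,205,332,255),stamp=(243,258,292,305))}
for n in roi:
    img,d,K,D,T=load(n); P=cloud(d,K,D,T); hsv=cv2.cvtColor(img,cv2.COLOR_BGR2HSV); print(n)
    for k,(x0,y0,x1,y1) in roi[n].items():
        p=P[y0:y1,x0:x1].reshape(-1,3); q=hsv[y0:y1,x0:x1].reshape(-1,3).astype(int); H,S,V=q.T
        if k in("tile","big"): m=((H<14)|(H>170))&(S>90)&(V>60)&(p[:,2]>.012)&(p[:,2]<.021); rect(p[m],k)
        if k=="jig":
            m=(H>8)&(H<25)&(S>40)&(V>120)&(p[:,2]>.004)&(p[:,2]<.012); rect(p[m],"plate")
            m=(p[:,2]>.028)&(p[:,2]<.06); rect(p[m],"guides")
            zz=p[m]; lab=cv2.kmeans(zz[:,:2].astype(np.float32),4,None,(3,50,1e-5),10,2); print(lab[2].round(4).tolist())
        if k=="stamp":
            red=((H<8)|(H>170))&(S>130)&(V>70)
            rect(p[red&(p[:,2]>.108)],"headtop"); rect(p[(p[:,2]>.010)&(p[:,2]<.02)],"foot"); rect(p[(p[:,2]>.065)&(p[:,2]<.08)],"bridge"); rect(p[p[:,2]>.06],"upper")
    for k,(x0,y0,x1,y1) in roi[n].items():
        pass
    c=img[180:310,195:375] if n=="scene" else img[180:310,225:375]
    cv2.imwrite(f"pics/c_{n}.png",cv2.resize(c,None,fx=4,fy=4,interpolation=2))
E
python3 m.py
```

```text
scene
   tile 504 [671.8 -15.5] [98.5 58. ] 7.6 z [13.7 16.8 19.6]
   big 138 [ 377.6 -155.6] [ 82.1 139.3] 4.6 z [14.2 19.4 20.9]
   plate 591 [489.6   8.4] [108.2 148.9] 73.6 z [ 5.4  8.7 11.2]
   guides 259 [488.6   5.8] [ 87.7 126.4] 72.3 z [29.5 40.8 47.4]
[[0.4327999949455261, -0.0066999997943639755], [0.5273000001907349, -0.03629999980330467], [0.44839999079704285, 0.050200000405311584], [0.5472999811172485, 0.02410000003874302]]
   headtop 250 [520.4 301.8] [165.2  44.6] 50.1 z [113.2 118.  120.9]
   foot 365 [435.9 234.2] [209.1  60.8] 26.8 z [11.1 14.7 18.2]
   bridge 158 [485.5 259. ] [96.7 28.3] 26.8 z [67.3 71.8 74.4]
   upper 523 [517.7 295.2] [177.7  58. ] 47.0 z [ 68.6 114.9 120. ]
side
   tile 309 [665.1 -15.9] [100.1  67.4] 8.9 z [12.4 15.5 19.3]
   big 273 [ 371.5 -158.3] [ 82.9 150.7] 4.4 z [14.2 19.2 20.9]
   plate 429 [496.9  10.4] [225.  161.1] 11.5 z [ 4.6  7.6 11.2]
   guides 206 [483.9   5. ] [ 89.9 126.2] 72.7 z [29.4 40.  47.6]
[[0.42660000920295715, -0.00839999970048666], [0.5418000221252441, 0.017999999225139618], [0.5238999724388123, -0.03530000150203705], [0.44290000200271606, 0.05119999870657921]]
   headtop 183 [478.  257.9] [52.2 36.9] 25.7 z [113.  117.3 122. ]
   foot 168 [502.8 230.7] [ 97.3 146.4] 38.0 z [10.7 14.1 18.6]
   bridge 216 [477.6 256.7] [99.6 31.4] 25.8 z [66.7 71.4 75.1]
   upper 507 [477.3 257.4] [99.6 37.1] 25.0 z [ 66.9  98.3 120.2]
```

View pics/c_scene.png

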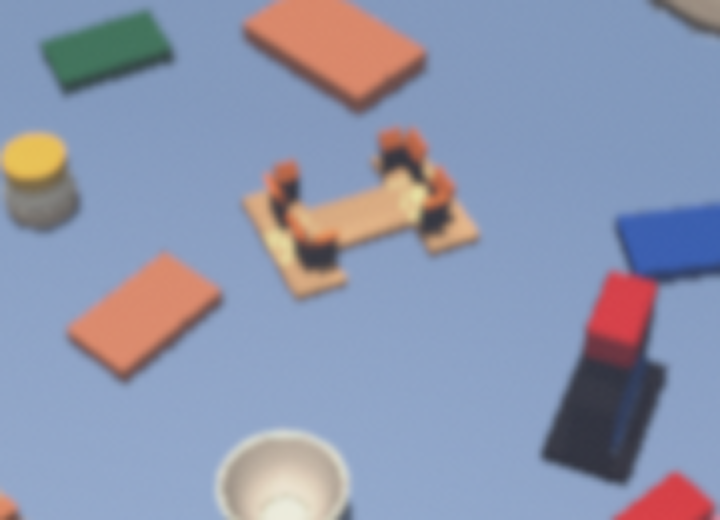

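The crop confirms the tile, the larger tile, the jig guides and the stamp as found. The estimates are:

| Item | Position (m) | Yaw of long axis |
|---|---|---|
| Tile | (0.668, -0.016) | about 8° |
| Jig | (0.487, 0.006) | about -16.5° |
| Stamp | (0.478, 0.258) | about 26° |

Moving now.

Emit:
servo_tool --pt "0 0 -4 22 35 0 0" --pt "0 0 -8 44 70 0 0" --pt "0 0 -12 66 105 0 0" --pt "0 0 -16 88 140 0 0" --pt "0 0 -19 110 175 0 0" --force 40

```text
clock: 0.57
tcp_pos: [0.4143, -0.4259, 0.2311]
orientation: [-3.135, -0.206, 0.0]
contact_force: [0.0, -0.5, 0.5]
grip_width: 0.0855
gripper_force: 0.0
```

Emit:
servo_tool --pt "0 0 0 22 35 0 0" --pt "0 0 0 44 70 0 0" --pt "0 0 0 66 105 0 0" --pt "0 0 0 88 140 0 0" --pt "0 0 0 110 175 0 0"

```text
clock: 0.98
tcp_pos: [0.5244, -0.2509, 0.2313]
orientation: [3.134, 0.212, -0.0]
contact_force: [0.9, -0.9, 0.1]
grip_width: 0.0854
gripper_force: 0.0
```

Emit:
servo_tool --pt "0 0 0 20 35 0 0" --pt "0 0 0 35 70 0 0" --pt "0 0 0 45 105 0 0" --pt "0 0 0 55 130 0 0" --pt "0 0 0 55 130 0 0"

```text
clock: 1.4
tcp_pos: [0.5808, -0.1145, 0.2311]
orientation: [-3.129, -0.228, -0.002]
contact_force: [-0.1, 1.0, 0.3]
grip_width: 0.0856
gripper_force: 0.0
```

```bash
cat > w.py <<'E'
import sys
from h import *
n=sys.argv[1]; g=grab("wrist"); np.savez(f"{n}.npz",*g); cv2.imwrite(f"pics/{n}.png",g[0])
img,d,K,D,T=g; P=cloud(d,K,D,T).reshape(-1,3); H,S,V=cv2.cvtColor(img,cv2.COLOR_BGR2HSV).reshape(-1,3).astype(int).T
def rect(m,tag):
    m=cv2.morphologyEx(m.reshape(d.shape).astype(np.uint8),cv2.MORPH_OPEN,np.ones((3,3)))
    for c in range(1,(r_:=cv2.connectedComponentsWithStats(m))[0]):
        if r_[2][c,4]<150: continue
        p=P[(r_[1]==c).ravel()]*1000; ce,s,a=cv2.minAreaRect(p[:,:2].astype(np.float32))
        print(tag,len(p),"px",r_[3][c].round(),np.round(ce,1),np.round(s,1),round(a,1),"z",np.median(p[:,2]).round(1))
rect(((H<14)|(H>170))&(S>90)&(V>60)&(P[:,2]>.010)&(P[:,2]<.036),"terracotta")
rect((H>8)&(H<25)&(S>40)&(V>90)&(P[:,2]>.003)&(P[:,2]<.013),"plate")
rect((P[:,2]>.025)&(P[:,2]<.06)&((H<25)|(V<70)),"guide")
rect(((H<8)|(H>170))&(S>130)&(V>70)&(P[:,2]>.1),"head")
rect((V<80)&(P[:,2]>.009)&(P[:,2]<.045),"dark low")
E
python3 w.py w1
```

```text
terracotta 5579 px [212.  85.] [668.7 -18.3] [99.3 59.6] 8.8 z 15.8
terracotta 5461 px [298. 333.] [ 378.1 -156.8] [ 79.4 138.7] 4.9 z 22.2
plate 907 px [13. 23.] [699.9 184.8] [34.9 47.7] 77.3 z 9.7
plate 760 px [175. 183.] [559.5  17. ] [32.1 66.2] 6.1 z 7.8
plate 733 px [228. 209.] [531.  -37.2] [49.7 40.8] 73.0 z 7.8
plate 2238 px [180. 237.] [484.8   9.2] [ 62.6 101.3] 73.3 z 7.8
plate 294 px [203. 288.] [421.  -22.3] [15.9 41.9] 76.2 z 7.8
guide 453 px [41. 34.] [691.4 147.5] [17.9 59.2] 78.7 z 33.5
guide 1145 px [487. 107.] [ 687.8 -302.1] [58.7 24.4] 13.3 z 43.7
guide 346 px [334. 116.] [ 658.5 -152.4] [51.6 21.8] 7.7 z 29.9
guide 457 px [162. 200.] [541.6  18.8] [33.1 29.1] 75.0 z 42.1
guide 332 px [214. 222.] [529.6 -36.8] [40.8 22.6] 36.6 z 43.5
guide 589 px [135. 276.] [447.6  52. ] [38.6 23. ] 30.8 z 39.1
guide 710 px [546. 316.] [ 469.2 -446.9] [10.5 43.8] 50.4 z 39.0
dark low 783 px [479. 109.] [ 688.1 -300.5] [56.7 21.3] 11.4 z 31.3
dark low 151 px [178. 194.] [549.1  11.4] [24.8 10.4] 48.7 z 19.4
dark low 159 px [216. 211.] [534.  -35.2] [29.6 11.1] 48.5 z 20.6
dark low 314 px [  6. 238.] [463.8 222.7] [37.4 19.4] 25.1 z 13.7
dark low 330 px [145. 269.] [449.5  47.2] [32.9 14.8] 35.1 z 22.0
dark low 476 px [531. 313.] [ 460.1 -440.4] [ 7.7 37.5] 69.3 z 22.6
```

View pics/w1.png

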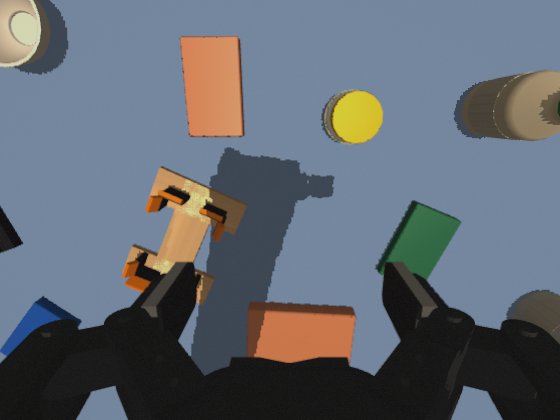

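The wrist view shows the tile at (212,85) clear of other things, with the jig at (185,235). The tile's centre is (0.669, -0.018) at 8.5°, which agrees with the other views.

Emit:
servo_tool --pt "0 0 0 25 28 0 0" --pt "0 0 0 50 55 -5 0" --pt "0 0 0 75 82 -25 0" --pt "0 0 0 88 96 -50 0" --pt "0 0 0 88 96 -80 0"

```text
clock: 1.87
tcp_pos: [0.6703, -0.0221, 0.1515]
orientation: [-3.131, -0.219, -0.008]
contact_force: [-0.4, 0.1, -0.1]
grip_width: 0.0854
gripper_force: 0.0
```

Emit:
servo_tool --pt "0 0 0 0 0 -30 0" --pt "0 0 0 0 0 -60 0" --pt "0 0 0 0 0 -80 0" --pt "0 0 0 0 0 -90 0" --pt "0 0 0 0 0 -90 0"

```text
clock: 2.28
tcp_pos: [0.6647, -0.0283, 0.0585]
orientation: [3.134, 0.21, -0.008]
contact_force: [0.0, -0.4, 0.3]
grip_width: 0.0854
gripper_force: 0.0
```

Emit:
servo_tool --pt "0 0 1 4 10 -20 0" --pt "0 0 1 4 10 -35 0" --pt "0 0 1 4 10 -45 0" --pt "0 0 1 4 10 -51 0" --pt "0 0 1 4 10 -51 0"

```text
clock: 2.7
tcp_pos: [0.6698, -0.0176, 0.0092]
orientation: [3.132, 0.238, -0.003]
contact_force: [-1.4, -0.7, -0.1]
grip_width: 0.0856
gripper_force: 0.0
```

Emit:
servo_tool --pt "0 0 0 0 0 -2 0.1" --pt "0 0 0 0 0 -4 0.2" --pt "0 0 0 0 0 -4 0.4" --pt "0 0 0 0 0 -4 0.5" --pt "0 0 0 0 0 -4 0.5" --force 40

```text
clock: 3.12
tcp_pos: [0.6714, -0.017, 0.0072]
orientation: [3.132, 0.239, 0.002]
contact_force: [-0.3, -1.2, 5.0]
grip_width: 0.0582
gripper_force: 43.5
```

Emit:
servo_tool --pt "0 0 0 0 0 0 1" --pt "0 0 0 0 0 20 1" --pt "0 0 0 0 0 50 1" --pt "0 0 0 0 0 80 1" --pt "0 0 0 0 0 110 1"

```text
clock: 3.53
tcp_pos: [0.67, -0.0167, 0.1168]
orientation: [-3.132, -0.24, 0.003]
contact_force: [1.2, 0.6, -1.1]
grip_width: 0.0578
gripper_force: 43.7
```

Emit:
servo_tool --pt "0 0 -6 -30 0 10 1" --pt "0 0 -12 -60 2 20 1" --pt "0 0 -18 -90 4 20 1" --pt "0 0 -25 -110 5 20 1" --pt "0 0 -25 -110 5 20 1"

```text
clock: 3.95
tcp_pos: [0.5558, -0.0117, 0.1358]
orientation: [3.108, -0.452, -0.007]
contact_force: [-0.5, -0.3, -2.6]
grip_width: 0.0584
gripper_force: 43.7
```

```bash
python3 w.py w2; python3 -c "
from h import *
print(r.get_obs())"
```

```text
terracotta 4830 px [525. 312.] [ 377.6 -184.2] [84.7 84.7] 4.7 z 22.2
terracotta 255 px [430. 379.] [342.7 -96.4] [29.1 13. ] 5.3 z 22.0
plate 207 px [ 7. 76.] [716.2 171.7] [17.1 10.4] 72.7 z 9.7
plate 293 px [ 11. 125.] [681.6 187.4] [23.3 11.6] 56.8 z 10.0
guide 2769 px [467.  21.] [ 648.2 -160.6] [51.1 26.3] 62.9 z 52.4
guide 784 px [ 30. 100.] [688.7 148.6] [19.8 59.9] 71.9 z 34.1
guide 171 px [  5. 323.] [520.7 269.6] [ 9.2 22.4] 53.8 z 30.7
guide 253 px [ 33. 334.] [504.4 250.2] [38.7  4.2] 26.2 z 28.0
guide 236 px [ 27. 363.] [487.4 258.2] [19.4  5.2] 88.2 z 44.0
dark low 2678 px [ 30. 330.] [502.  265.2] [54.3 58.8] 28.1 z 25.1
{'clock': 4.0, 'joints': array([-0.04912949,  0.40071025, -0.05227841,  1.92088473,  0.02809311,
        0.82261241, -1.97072064]), 'qvel': array([ 0.00989632,  0.03352845, -0.00766879, -0.07453088,  0.00911998,
       -0.00953005,  0.05622065]), 'tau': array([ -0.156472  , -51.86018586,   0.60693076, -22.08852768,
        -0.10616352,   0.20111575,  -0.66090826]), 'tcp_pos': array([ 0.55841414, -0.01169961,  0.13617006]), 'orientation': array([ 3.10943454e+00, -4.43733370e-01, -2.86382282e-03]), 'contact_force': array([ 0.20413749,  0.71472777, -1.47079759]), 'moment': array([-0.05049258, -0.04366951,  0.00406844]), 'gripper_force': 43.70563209056854, 'grip_width': 0.05792459536102912}
```

View pics/w2.png

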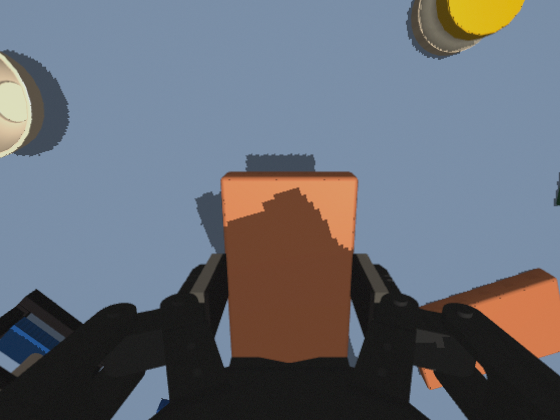

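Tile is in hand, square and centred (top edge spans 222 to 357 at row 178). Next I check its position in the tool and refine the jig from all three views.

```bash
cat > j.py <<'E'
from h import *
c0=np.array([.487,.006])
for n in ("scene0","side0","w1"):
    z=np.load(n+".npz"); img,d,K,D,T=[z[f"arr_{i}"] for i in range(5)]
    P=cloud(d,K,D,T); H,S,V=np.moveaxis(cv2.cvtColor(img,cv2.COLOR_BGR2HSV).astype(int),-1,0)
    near=np.hypot(P[...,0]-c0[0],P[...,1]-c0[1])<.1
    m=near&(H>8)&(H<25)&(S>40)&(V>90)&(P[...,2]>.002)&(P[...,2]<.014)
    v,u=np.nonzero(m); Q=onplane(np.c_[u,v],.008,K,D,T)[:,:2]
    g=near&(P[...,2]>.036)&(P[...,2]<.055); G=P[g][:,:2]
    for a in (-15.5,-16.5,-17.5):
        t=np.radians(a); Rm=np.array([[np.cos(t),-np.sin(t)],[np.sin(t),np.cos(t)]])
        q=(Q-c0)@Rm*1000; gq=(G-c0)@Rm*1000
        s=q[np.abs(q[:,0])<25]; e=lambda x:np.percentile(x,[1,99]).round(1)
        print(n,a,"x",e(q[:,0]),"y",e(q[:,1]),"strip y",e(s[s[:,0]<0][:,1]),e(s[s[:,0]>0][:,1]),"gx",e(gq[:,0]),"gy",e(gq[:,1]))
z=np.load("w2.npz"); img,d,K,D,T=[z[f"arr_{i}"] for i in range(5)]
o=r.get_obs(); Tc=np.array(r.camera_info("wrist")["T_tool_cam"])
P=cloud(d,K,D,Tc)*1000; q=P[181:360,230:348].reshape(-1,3); q=q[(q[:,2]>-40)&(q[:,2]<20)]
A=np.c_[q[:,:2],np.ones(len(q))]; print("tile plane z=ax+by+c (tool)",np.linalg.lstsq(A,q[:,2],rcond=None)[0],"xmax",np.percentile(q[:,0],[1,99]),"row edge",P[[182,184,190],290],"sides",P[250,226:236:3,1],P[250,346:358:3,1])
E
python3 j.py
```

```text
scene0 -15.5 x [-70.7  75.7] y [-48.5  57.8] strip y [-18.2  24.6] [-18.3  25.4] gx [-61.8  64.5] gy [-41.8  43.6]
scene0 -16.5 x [-70.9  75.7] y [-47.4  57.9] strip y [-18.5  24.3] [-18.1  25.6] gx [-61.4  64. ] gy [-42.1  43.2]
scene0 -17.5 x [-71.4  75.6] y [-46.9  58.2] strip y [-18.8  24.1] [-17.9  25.9] gx [-61.4  64.1] gy [-41.7  43.8]
side0 -15.5 x [-77.4  70.6] y [-53.3  55.3] strip y [-22.3  23.1] [-22.7  22.3] gx [-65.5  60.3] gy [-44.7  42.7]
side0 -16.5 x [-77.8  70.7] y [-53.9  55.1] strip y [-22.5  22.9] [-22.4  22.7] gx [-65.3  60.1] gy [-44.1  42.5]
side0 -17.5 x [-78.4  70.6] y [-54.8  54.8] strip y [-22.8  22.7] [-22.3  23. ] gx [-65.3  60.2] gy [-43.9  43.1]
w1 -15.5 x [-67.7  75.3] y [-53.   54.4] strip y [-20.4  22.7] [-20.9  22.2] gx [-62.3  63.2] gy [-42.   44.5]
w1 -16.5 x [-66.8  74.9] y [-52.6  54.8] strip y [-20.6  22.4] [-20.7  22.5] gx [-62.8  62.9] gy [-41.2  44. ]
w1 -17.5 x [-66.   74.8] y [-52.4  55.1] strip y [-20.7  22.3] [-20.5  22.7] gx [-63.2  63. ] gy [-40.6  44.4]
tile plane z=ax+by+c (tool) [ 6.07470206e-04  1.12200364e-04 -8.73797158e+00] xmax [-45.67542897  44.73281066] row edge [[ 4.46620569e+01 -1.03430378e-03 -7.91870165e+00]
 [ 4.40571955e+01 -4.89829713e-03 -9.23395046e+00]
 [ 4.13035127e+01 -2.48718091e-03 -8.73204232e+00]] sides [-29.44441485 -27.88901093 -26.43654476 -25.36155037] [25.5179113  27.01815495 28.51457917 62.48527171]
```

Emit:
servo_tool --pt "0 0 0 -25 7 0 1" --pt "0 0 0 -50 14 0 1" --pt "0 0 0 -66 18 -15 1" --pt "0 0 0 -66 18 -40 1" --pt "0 0 0 -66 18 -65 1"

```text
clock: 4.42
tcp_pos: [0.4957, 0.0067, 0.0714]
orientation: [-3.11, 0.44, -0.004]
contact_force: [0.7, -1.3, -1.4]
grip_width: 0.0582
gripper_force: 43.7
```

Emit:
servo_tool --pt "0 0 0 0 0 -5 1" --pt "0 0 0 0 0 -8 1" --pt "0 0 0 0 0 -8 1" --pt "0 0 0 0 0 -8 1" --pt "0 0 0 0 0 -8 1"

```text
clock: 4.83
tcp_pos: [0.4961, 0.0062, 0.0644]
orientation: [-3.11, 0.444, -0.003]
contact_force: [-0.4, 0.8, -0.5]
grip_width: 0.0585
gripper_force: 44.0
```

```bash
python3 -c "
from h import *
o=r.get_obs(); print(o['tcp_pos'],o['orientation'])
for n in ('scene','side'):
    g=grab(n); np.savez(n+'1.npz',*g); cv2.imwrite(f'pics/{n}1c.png',g[0])
a=cv2.resize(cv2.imread('pics/scene1c.png')[195:265,235:335],None,fx=4,fy=4,interpolation=2);b=cv2.resize(cv2.imread('pics/side1c.png')[195:265,250:350],None,fx=4,fy=4,interpolation=2)
cv2.imwrite('pics/hov.png',np.hstack([a,b])[:600,:800])"
```

```text
[0.49605063 0.00624605 0.06440897] [-3.10954165  0.44394813 -0.00344724]
```

View pics/hov.png

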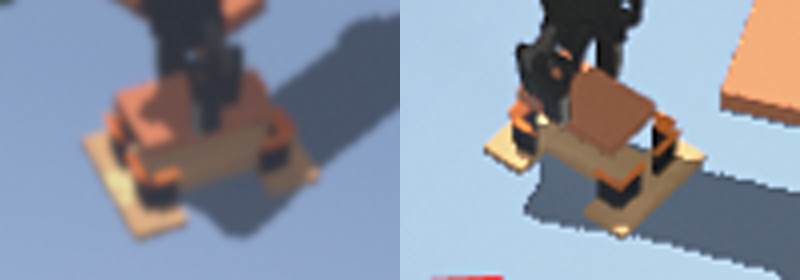

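The hover crops show the tile level just above the guides. I'll compare it with the jig camera by camera.

```bash
python3 - <<'E'
from h import *
c0=np.array([.487,.006]); t=np.radians(-16.4); Rm=np.array([[np.cos(t),-np.sin(t)],[np.sin(t),np.cos(t)]])
for n in ("scene1","side1"):
    z=np.load(n+".npz"); img,d,K,D,T=[z[f"arr_{i}"] for i in range(5)]
    P=cloud(d,K,D,T); H,S,V=np.moveaxis(cv2.cvtColor(img,cv2.COLOR_BGR2HSV).astype(int),-1,0)
    near=np.hypot(P[...,0]-c0[0],P[...,1]-c0[1])<.09
    m=near&((H<14)|(H>170))&(S>90)&(V>30)&(P[...,2]>.066)&(P[...,2]<.080)
    v,u=np.nonzero(m); Q=onplane(np.c_[u,v],.073,K,D,T)[:,:2]; q=(Q-c0)@Rm*1000
    print(n,m.sum(),np.median(P[m][:,2]),np.percentile(q[:,0],[.5,1,99,99.5]),np.percentile(q[:,1],[.5,1,99,99.5]),cv2.minAreaRect(q.astype(np.float32)))
E
```

```text
scene1 192 0.07357662787840735 [-41.43974214 -40.65120049  58.61241256  59.02622932] [-21.52279645 -21.28019405  39.29814351  39.53525439] ((8.481494903564453, 9.112138748168945), (60.74331283569336, 101.49435424804688), 88.68084716796875)
side1 284 0.07249523700167804 [-49.48792738 -49.23156011  43.77193308  46.80271792] [-28.0939447  -27.03692704  35.07256707  35.62804785] ((-0.16599273681640625, 3.009775161743164), (98.81930541992188, 65.8082504272461), 0.3972229063510895)
```

Emit:
servo_tool --pt "0 0 0 -5 -1 0 1" --pt "0 0 0 -5 -1 -10 1" --pt "0 0 0 -5 -1 -18 1" --pt "0 0 0 -5 -1 -26 1" --pt "0 0 0 -5 -1 -30 1"

```text
clock: 5.35
tcp_pos: [0.4889, 0.0052, 0.0318]
orientation: [3.11, -0.444, -0.003]
contact_force: [-0.5, 0.4, -0.6]
grip_width: 0.0587
gripper_force: 44.0
```

Emit:
servo_tool --pt "0 0 0 0 0 -4 1" --pt "0 0 0 0 0 -8 1" --pt "0 0 0 0 0 -11 1" --pt "0 0 0 0 0 -14 1" --pt "0 0 0 0 0 -14 1"

```text
clock: 5.77
tcp_pos: [0.4895, 0.0052, 0.0188]
orientation: [3.11, -0.444, -0.001]
contact_force: [-0.4, -0.5, -1.6]
grip_width: 0.0584
gripper_force: 44.0
```

Going in with no contact forces. Lowering the rest of the way.

Emit:
servo_tool --pt "0 0 0 0 0 -2 1" --pt "0 0 0 0 0 -3 1" --pt "0 0 0 0 0 -4 1" --pt "0 0 0 0 0 -4 1" --pt "0 0 0 0 0 -4 1"

```text
clock: 6.18
tcp_pos: [0.4898, 0.0052, 0.0154]
orientation: [-3.11, 0.444, -0.0]
contact_force: [0.5, -0.1, -1.9]
grip_width: 0.0582
gripper_force: 44.0
```

Emit:
servo_tool --pt "0 0 0 0 0 0 0.3" --pt "0 0 0 0 0 0 0" --pt "0 0 0 0 0 0 0" --pt "0 0 0 0 0 0 0" --pt "0 0 0 0 0 20 0"

```text
clock: 6.6
tcp_pos: [0.4877, 0.0051, 0.0332]
orientation: [3.109, -0.443, -0.008]
contact_force: [1.0, -0.0, 0.1]
grip_width: 0.0853
gripper_force: 0.0
```

Emit:
servo_tool --pt "0 0 0 0 0 30 0" --pt "0 0 0 0 0 70 0" --pt "0 0 7 0 0 110 0" --pt "0 0 14 0 0 150 0" --pt "0 0 21 0 0 185 0"

```text
clock: 7.02
tcp_pos: [0.4898, 0.0052, 0.2232]
orientation: [3.138, 0.139, 0.003]
contact_force: [1.7, -1.0, 0.2]
grip_width: 0.0853
gripper_force: 0.0
```

Emit:
servo_tool --pt "0 0 5 0 30 0 0" --pt "0 0 10 0 60 0 0" --pt "0 0 15 0 90 0 0" --pt "0 0 21 0 110 0 0" --pt "0 0 21 0 110 0 0"

```text
clock: 7.43
tcp_pos: [0.4893, 0.1205, 0.2208]
orientation: [-3.056, -0.717, -0.002]
contact_force: [0.9, 0.4, 1.2]
grip_width: 0.0857
gripper_force: 0.0
```

```bash
python3 w.py w3
```

```text
terracotta 1079 px [97. 26.] [552.3 370. ] [45.  50.8] 89.7 z 14.1
terracotta 682 px [ 12. 117.] [423.2 406.9] [64.1 19.4] 23.9 z 29.0
terracotta 4518 px [378. 228.] [486.1   6.7] [ 70.2 103.9] 73.4 z 23.7
terracotta 309 px [389. 347.] [352.6 -92.9] [49.8  8.4] 4.4 z 20.0
plate 779 px [387. 166.] [549.4  24.8] [41.2 41. ] 72.7 z 7.8
plate 360 px [432. 199.] [545.8 -39.5] [19.7 54.3] 2.7 z 7.9
plate 596 px [314. 235.] [446.2  61. ] [32.4 41.3] 74.6 z 7.8
guide 159 px [170.  88.] [522.5 267.8] [ 8.1 16.7] 62.3 z 41.7
guide 158 px [179. 179.] [448.4 229.2] [15.2  8.3] 74.2 z 40.7
guide 472 px [401. 182.] [545.8  21.3] [23.3 42.3] 23.4 z 43.1
guide 624 px [435. 220.] [529.  -35.9] [42.6 22.6] 33.9 z 40.0
guide 438 px [328. 251.] [447.9  47.2] [33.3 29. ] 73.1 z 42.0
guide 581 px [365. 281.] [428.   -4.5] [23.8 40.1] 22.3 z 39.1
head 3714 px [129. 140.] [481.8 257. ] [55.  34.1] 26.3 z 117.6
dark low 217 px [90. 13.] [553.6 362.7] [ 2.7 27.5] 89.5 z 24.7
dark low 1578 px [190. 131.] [487.3 245.2] [99.2 34.5] 28.1 z 14.1
dark low 405 px [ 15. 115.] [427.6 410. ] [59.  20.8] 29.7 z 20.6
dark low 218 px [361. 272.] [432.4  -2.7] [14.4 34. ] 22.5 z 25.4
```

View pics/w3.png

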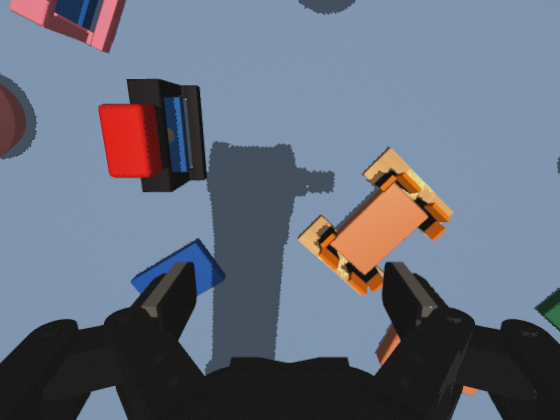

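The tile lies flat in the pocket (378,228) at z 0.0237. The four guides average to a jig centre of (0.4877, 0.007). The stamp head is at (129,140), which gives (0.481, 0.257) at 26.3°, top at 0.118.

Emit:
servo_tool --pt "0 0 0 -3 40 0 0" --pt "0 0 0 -6 80 0 0" --pt "0 0 0 -8 115 0 0" --pt "0 0 0 -8 137 -10 0" --pt "0 0 0 -8 137 -40 0"

```text
clock: 7.9
tcp_pos: [0.4836, 0.2591, 0.1839]
orientation: [-3.056, -0.705, -0.014]
contact_force: [0.3, 0.8, 0.5]
grip_width: 0.0855
gripper_force: 0.0
```

Emit:
servo_tool --pt "0 0 0 0 0 -20 0" --pt "0 0 0 0 0 -25 0" --pt "0 0 0 0 0 -25 0" --pt "0 0 0 0 0 -25 0" --pt "0 0 0 0 0 -25 0"

```text
clock: 8.32
tcp_pos: [0.4829, 0.252, 0.1567]
orientation: [-3.063, -0.697, -0.004]
contact_force: [0.3, 0.7, -0.2]
grip_width: 0.0854
gripper_force: 0.0
```

Emit:
servo_tool --pt "0 0 1 -2 5 -20 0" --pt "0 0 1 -2 5 -40 0" --pt "0 0 1 -2 5 -58 0" --pt "0 0 1 -2 5 -69 0" --pt "0 0 1 -2 5 -69 0"

```text
clock: 8.73
tcp_pos: [0.4793, 0.2564, 0.0852]
orientation: [3.056, 0.725, -0.003]
contact_force: [-0.6, -0.9, 0.4]
grip_width: 0.0856
gripper_force: 0.0
```

Emit:
servo_tool --pt "0 0 0 0 0 0 0" --pt "0 0 0 0 0 0 0.4" --pt "0 0 0 0 0 0 0.6" --pt "0 0 0 0 0 0 0.8" --pt "0 0 0 0 0 0 1" --force 45

```text
clock: 9.15
tcp_pos: [0.4802, 0.2574, 0.0871]
orientation: [-3.056, -0.726, -0.002]
contact_force: [0.8, -0.0, -0.0]
grip_width: 0.0384
gripper_force: 0.0
```

Emit:
servo_tool --pt "0 0 0 0 0 0 1" --pt "0 0 0 0 0 0 1" --pt "0 0 0 0 0 10 1" --pt "0 0 0 0 0 30 1" --pt "0 0 0 0 0 50 1"

```text
clock: 9.57
tcp_pos: [0.4784, 0.2565, 0.1361]
orientation: [3.055, 0.727, -0.006]
contact_force: [-0.0, -0.9, -3.7]
grip_width: 0.0332
gripper_force: 49.5
```

Emit:
servo_tool --pt "0 0 0 0 0 20 1" --pt "0 0 -6 0 -20 35 1" --pt "0 0 -12 0 -50 40 1" --pt "0 0 -18 1 -85 40 1" --pt "0 0 -24 2 -120 40 1"

```text
clock: 9.98
tcp_pos: [0.4812, 0.1364, 0.1769]
orientation: [-3.14, -0.07, -0.0]
contact_force: [0.7, -0.2, -4.9]
grip_width: 0.0332
gripper_force: 49.4
```

Emit:
servo_tool --pt "0 0 -6 2 -35 0 1" --pt "0 0 -12 4 -70 0 1" --pt "0 0 -17 6 -100 0 1" --pt "0 0 -19 7 -122 0 1" --pt "0 0 -19 7 -130 0 1"

```text
clock: 10.4
tcp_pos: [0.4879, 0.0028, 0.1762]
orientation: [3.107, -0.455, -0.002]
contact_force: [0.8, -0.1, -3.6]
grip_width: 0.0335
gripper_force: 49.5
```

Emit:
servo_tool --pt "0 0 0 0 0 0 1" --pt "0 0 0 0 0 0 1" --pt "0 0 0 0 0 0 1" --pt "0 0 0 0 0 0 1" --pt "0 0 0 0 0 0 1"

```text
clock: 10.82
tcp_pos: [0.4888, 0.0086, 0.1763]
orientation: [-3.11, 0.44, 0.0]
contact_force: [-0.3, -1.0, -3.9]
grip_width: 0.0333
gripper_force: 49.5
```

```bash
python3 w.py w4; python3 - <<'E'
from h import *
o=r.get_obs(); print(o['tcp_pos'],o['orientation'])
for n in ('scene','side'):
    g=grab(n); np.savez(n+'2.npz',*g); cv2.imwrite(f'pics/{n}2.png',g[0])
a,b=[cv2.resize(cv2.imread(f'pics/{n}2.png')[y:y+120,x:x+100],None,fx=4,fy=4,interpolation=2) for n,x,y in (('scene',235,150),('side',250,145))]
cv2.imwrite('pics/hov2.png',np.hstack([a,b]))
E
```

```text
terracotta 10938 px [478. 249.] [ 375.2 -156.9] [ 84.4 138.9] 5.0 z 22.2
plate 785 px [16. 23.] [695.  192.5] [39.9 22. ] 6.9 z 9.7
plate 793 px [248. 127.] [550.1  26.4] [37.  39.4] 73.9 z 7.9
plate 1321 px [321. 127.] [533.1 -31.4] [62.9 39.4] 72.7 z 7.9
plate 266 px [467. 212.] [ 416.6 -159.5] [ 1.9 75.9] 5.2 z 8.9
plate 199 px [243. 234.] [455.3  69.2] [ 8.6 30.3] 71.3 z 7.9
plate 249 px [338. 234.] [425.  -24.8] [13.  34.1] 75.0 z 7.9
guide 510 px [53. 30.] [672.6 156.1] [14.9 50.3] 42.8 z 33.5
guide 152 px [ 9. 54.] [666.7 194.4] [29.6  5.6] 54.9 z 32.8
guide 496 px [261. 136.] [548.9  17.4] [36.4 17.3] 87.0 z 43.5
guide 602 px [326. 141.] [529.4 -37.1] [41.2 22.3] 38.2 z 43.4
head 10965 px [289. 285.] [488.6   2.8] [45.7 55.9] 74.7 z 206.9
dark low 274 px [554. 100.] [ 506.  -247.2] [ 3.2 50.3] 76.5 z 12.2
[0.48872876 0.00838934 0.17625932] [-3.11023301e+00  4.40763104e-01  3.41984227e-04]
```

View pics/hov2.png

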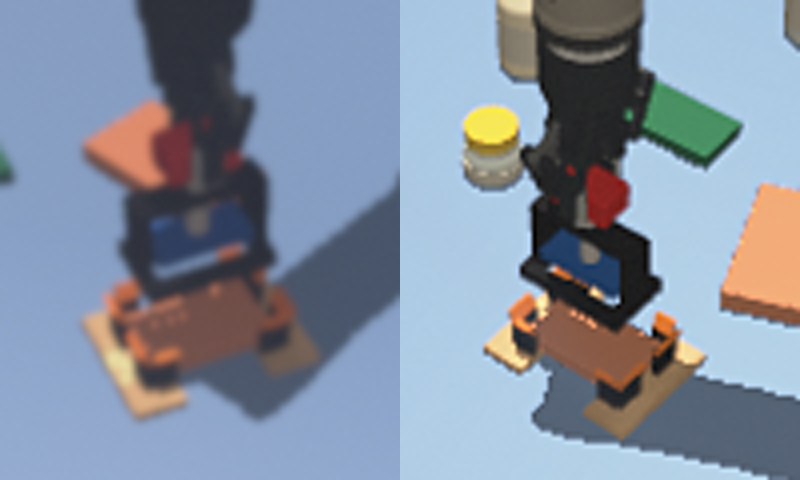

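The crops show the stamp upright over the jig with the tile flat below it. Making a small shift and descending.

Emit:
servo_tool --pt "0 0 0 -2 -1 -10 1" --pt "0 0 0 -2 -1 -20 1" --pt "0 0 0 -2 -1 -30 1" --pt "0 0 0 -2 -1 -38 1" --pt "0 0 0 -2 -1 -38 1"

```text
clock: 11.38
tcp_pos: [0.4851, 0.006, 0.1359]
orientation: [3.109, -0.444, -0.007]
contact_force: [-0.7, 0.5, -3.0]
grip_width: 0.0335
gripper_force: 49.4
```

Emit:
servo_tool --pt "0 0 0 0 0 -4 1" --pt "0 0 0 0 0 -8 1" --pt "0 0 0 0 0 -12 1" --pt "0 0 0 0 0 -15 1" --pt "0 0 0 0 0 -17 1"

```text
clock: 11.8
tcp_pos: [0.4867, 0.0062, 0.121]
orientation: [3.11, -0.444, -0.0]
contact_force: [0.5, 0.5, -3.9]
grip_width: 0.0333
gripper_force: 49.5
```

Emit:
servo_tool --pt "0 0 0 0 0 -2 1" --pt "0 0 0 0 0 -4 1" --pt "0 0 0 0 0 -6 1" --pt "0 0 0 0 0 -7 1" --pt "0 0 0 0 0 -7 1"

```text
clock: 12.22
tcp_pos: [0.4867, 0.0062, 0.1141]
orientation: [3.11, -0.444, -0.0]
contact_force: [-0.0, -0.5, -3.8]
grip_width: 0.0336
gripper_force: 49.5
```

Emit:
servo_tool --pt "0 0 0 0 0 -1 1" --pt "0 0 0 0 0 -2 1" --pt "0 0 0 0 0 -3 1" --pt "0 0 0 0 0 -3 1" --pt "0 0 0 0 0 -3 1"

```text
clock: 12.63
tcp_pos: [0.4868, 0.0062, 0.1113]
orientation: [3.11, -0.444, -0.0]
contact_force: [-0.7, -0.5, -3.2]
grip_width: 0.0332
gripper_force: 49.6
```

Emit:
servo_tool --pt "0 0 0 0 0 -1 1" --pt "0 0 0 0 0 -1 1" --pt "0 0 0 0 0 -1 1"

```text
clock: 12.88
tcp_pos: [0.4869, 0.0062, 0.1107]
orientation: [-3.11, 0.444, -0.0]
contact_force: [-1.9, -0.4, 4.1]
grip_width: 0.0335
gripper_force: 50.6
```

Emit:
servo_tool --pt "0 0 0 0 0 0 0.5" --pt "0 0 0 0 0 0 0" --pt "0 0 0 0 0 0 0" --pt "0 0 0 0 0 0 0" --pt "0 0 0 0 0 0 0"

```text
clock: 13.3
tcp_pos: [0.4869, 0.0062, 0.1103]
orientation: [-3.11, 0.444, -0.0]
contact_force: [0.4, 0.7, -0.3]
grip_width: 0.0854
gripper_force: 0.0
```

Emit:
servo_tool --pt "0 0 0 0 0 20 0" --pt "0 0 0 0 0 50 0" --pt "0 0 0 -20 0 80 0.5" --pt "0 0 0 -40 0 90 1" --pt "0 0 0 -40 0 90 1"

```text
clock: 13.72
tcp_pos: [0.4454, 0.0061, 0.2026]
orientation: [-3.11, 0.444, -0.004]
contact_force: [-1.0, 0.5, -1.4]
grip_width: 0.0515
gripper_force: 0.0
```

```bash
python3 w.py w5; python3 - <<'E'
from h import *
o=r.get_obs(); print(o['tcp_pos'],o['orientation'])
g=grab('side'); np.savez('side3.npz',*g); a=cv2.resize(g[0][160:260,250:350],None,fx=4,fy=4,interpolation=2)
cv2.imwrite('pics/st.png',np.hstack([a,cv2.resize(cv2.imread('pics/w5.png')[20:320,130:430],(400,400))]))
E
```

```text
terracotta 10363 px [456. 205.] [ 374.5 -156.9] [ 84.6 140.3] 4.9 z 22.1
plate 572 px [233.  84.] [550.4  28.1] [33.  40.7] 73.5 z 7.8
plate 259 px [271.  81.] [552.1  -6.2] [19.3 15.2] 7.2 z 7.8
plate 665 px [321.  86.] [528.7 -44.7] [34.4 39.7] 73.6 z 7.8
plate 375 px [322. 198.] [421.7 -22.9] [15.3 41.2] 75.0 z 7.9
guide 177 px [39.  7.] [660.5 169.8] [ 6.7 23.9] 14.8 z 33.2
guide 676 px [243.  93.] [541.7  18.6] [32.9 28.1] 73.9 z 43.0
guide 672 px [309.  94.] [526.3 -32.7] [33.1 28.4] 71.3 z 42.9
guide 286 px [250. 109.] [530.6  19.8] [10.4 23.9] 74.4 z 37.8
guide 1686 px [304. 161.] [472.4 -19.1] [ 27.8 113.7] 73.3 z 38.0
guide 451 px [243. 201.] [448.7  53.5] [36.4 18.5] 15.7 z 42.5
head 4305 px [272. 165.] [487.7   6.3] [33.7 55.7] 74.1 z 141.7
dark low 384 px [530.  39.] [ 514.9 -250.5] [ 4.9 71.7] 78.3 z 12.5
dark low 325 px [249. 108.] [532.3  20.9] [13.2 26.5] 72.6 z 37.7
dark low 1275 px [303. 146.] [479.6 -18.6] [ 17.2 106.1] 77.2 z 37.8
[0.44636003 0.00612419 0.20154126] [-3.10966003  0.4440682  -0.0038735 ]
```

View pics/st.png

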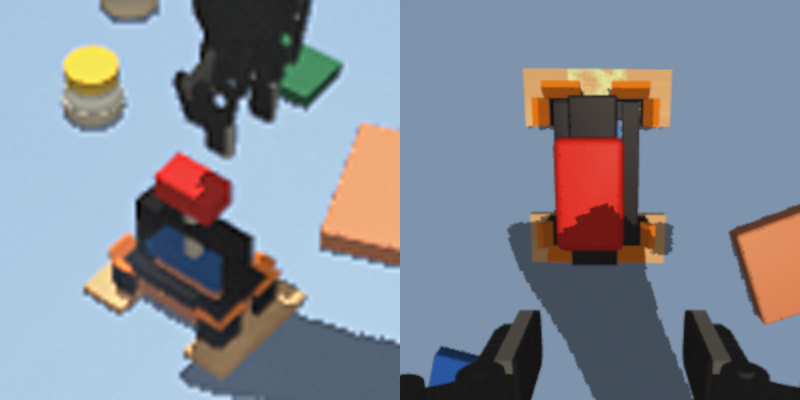

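The stamp stands square between the guides, foot top at z 0.038 and head top at 0.142, centred at (0.4877, 0.0063). Next I shut the fingers over the head and press.

Emit:
servo_tool --pt "0 0 0 20 0 0 1" --pt "0 0 0 41 0 0 1" --pt "0 0 0 41 0 -10 1" --pt "0 0 0 41 0 -30 1" --pt "0 0 0 41 0 -45 1"

```text
clock: 14.23
tcp_pos: [0.4879, 0.0062, 0.1532]
orientation: [3.11, -0.444, -0.002]
contact_force: [-0.4, -0.9, 0.1]
grip_width: -0.0002
gripper_force: 0.0
```

Emit:
servo_tool --pt "0 0 0 0 0 -2 1" --pt "0 0 0 0 0 -5 1" --pt "0 0 0 0 0 -8 1" --pt "0 0 0 0 0 -8 1" --pt "0 0 0 0 0 -8 1"

```text
clock: 14.65
tcp_pos: [0.4882, 0.0063, 0.1478]
orientation: [-3.11, 0.444, -0.001]
contact_force: [-0.5, 0.2, 0.3]
grip_width: 0.0003
gripper_force: 0.0
```

Emit:
servo_tool --pt "0 0 0 0 0 -3 1" --pt "0 0 0 0 0 -6 1" --pt "0 0 0 0 0 -9 1" --pt "0 0 0 0 0 -12 1" --pt "0 0 0 0 0 -12 1"

```text
clock: 15.07
tcp_pos: [0.4884, 0.0063, 0.1355]
orientation: [-3.11, 0.444, -0.002]
contact_force: [-1.6, 0.1, 6.9]
grip_width: -0.0
gripper_force: 3.3
```

Emit:
servo_tool --pt "0 0 0 0 0 -3 1" --pt "0 0 0 0 0 -6 1" --pt "0 0 0 0 0 -9 1" --pt "0 0 0 0 0 -11 1" --pt "0 0 0 0 0 -11 1"

```text
clock: 15.48
tcp_pos: [0.4884, 0.0063, 0.1251]
orientation: [-3.11, 0.444, -0.002]
contact_force: [-2.0, -0.2, 12.4]
grip_width: -0.0002
gripper_force: 5.9
```

Emit:
servo_tool --pt "0 0 0 0 0 -1 1" --pt "0 0 0 0 0 -2 1" --pt "0 0 0 0 0 -2 1"

```text
clock: 15.73
tcp_pos: [0.4885, 0.0063, 0.124]
orientation: [-3.11, 0.444, -0.002]
contact_force: [-5.3, 0.1, 18.1]
grip_width: -0.0001
gripper_force: 9.3
```

Emit:
servo_tool --pt "0 0 0 0 0 -1 1" --pt "0 0 0 0 0 -1 1" --pt "0 0 0 0 0 -1 1" --pt "0 0 0 0 0 -1 1" --pt "0 0 0 0 0 -1 1"

```text
clock: 16.15
tcp_pos: [0.4886, 0.0063, 0.1239]
orientation: [-3.11, 0.445, -0.003]
contact_force: [-8.5, -1.0, 27.1]
grip_width: 0.0
gripper_force: 14.1
```

Emit:
servo_tool --pt "0 0 0 0 0 0 1" --pt "0 0 0 0 0 0 1" --pt "0 0 0 0 0 0 1" --pt "0 0 0 0 0 0 1" --pt "0 0 0 0 0 0 1"

```text
clock: 16.57
tcp_pos: [0.4886, 0.0063, 0.1239]
orientation: [-3.11, 0.445, -0.003]
contact_force: [-8.2, -1.0, 27.5]
grip_width: -0.0002
gripper_force: 14.1
```

Emit:
servo_tool --pt "0 0 0 0 0 0 1" --pt "0 0 0 0 0 0 1" --pt "0 0 0 0 0 0 1" --pt "0 0 0 0 0 0 1" --pt "0 0 0 0 0 0 1"

```text
clock: 16.98
tcp_pos: [0.4886, 0.0063, 0.1239]
orientation: [-3.11, 0.444, -0.003]
contact_force: [-8.2, -0.6, 29.2]
grip_width: 0.0004
gripper_force: 14.1
```

The force climbed to 27 N while the head stayed at 0.124, so it is on its stop. It has been held down for over a second. Rising slowly now.

Emit:
servo_tool --pt "0 0 0 0 0 4 1" --pt "0 0 0 0 0 8 1" --pt "0 0 0 0 0 13 1" --pt "0 0 0 0 0 18 1" --pt "0 0 0 0 0 24 1"

```text
clock: 17.4
tcp_pos: [0.488, 0.0062, 0.1457]
orientation: [-3.11, 0.444, -0.001]
contact_force: [-0.1, -0.1, -1.3]
grip_width: 0.0001
gripper_force: 0.0
```

Emit:
servo_tool --pt "0 0 0 0 0 20 1" --pt "0 0 0 0 0 50 1" --pt "0 0 0 -20 0 80 1" --pt "0 0 0 -40 0 90 1" --pt "0 0 0 -40 0 90 1"

```text
clock: 17.82
tcp_pos: [0.4463, 0.0062, 0.2376]
orientation: [-3.11, 0.444, -0.004]
contact_force: [-0.7, 0.0, -1.0]
grip_width: -0.0003
gripper_force: 0.0
```

```bash
python3 w.py w6 | grep -v plate; python3 - <<'E'
from h import *
o=r.get_obs(); print(o['tcp_pos'])
g=grab('side'); a=cv2.resize(g[0][160:260,250:350],None,fx=4,fy=4,interpolation=2)
cv2.imwrite('pics/end.png',np.hstack([a,cv2.resize(cv2.imread('pics/w6.png')[20:320,130:430],(400,400))]))
E
```

```text
terracotta 8607 px [441. 198.] [ 374.8 -156.7] [ 84.1 140. ] 4.8 z 22.1
terracotta 214 px [  3. 303.] [398.3 402.8] [13.4 40. ] 77.2 z 22.8
guide 420 px [19. 12.] [674.7 203.3] [44.   9.9] 39.0 z 34.2
guide 180 px [72. 13.] [665.4 162.2] [ 7.9 31.9] 27.0 z 33.2
guide 540 px [248.  97.] [541.9  19. ] [33.3 27.7] 73.7 z 43.0
guide 542 px [307.  97.] [526.2 -33. ] [31.5 28.7] 74.0 z 43.0
guide 249 px [254. 110.] [530.8  19.7] [10.6 23.9] 72.7 z 37.9
guide 1442 px [302. 159.] [472.7 -18.6] [ 27.5 113.6] 73.8 z 38.0
guide 399 px [248. 194.] [449.9  50.7] [23.7 29.4] 77.5 z 41.8
head 3217 px [274. 159.] [487.4   6.5] [33.5 55.9] 74.0 z 141.7
dark low 356 px [506.  43.] [ 521.  -251.3] [ 3.1 81.6] 74.7 z 12.8
dark low 1056 px [301. 144.] [480.1 -15.3] [ 15.8 106.3] 74.8 z 37.7
dark low 272 px [254. 110.] [531.4  21. ] [13.4 24.4] 72.6 z 37.8
dark low 216 px [  4. 301.] [397.  404.1] [15.  43.4] 74.8 z 19.8
[0.44713908 0.00610156 0.23640191]
```

View pics/end.png

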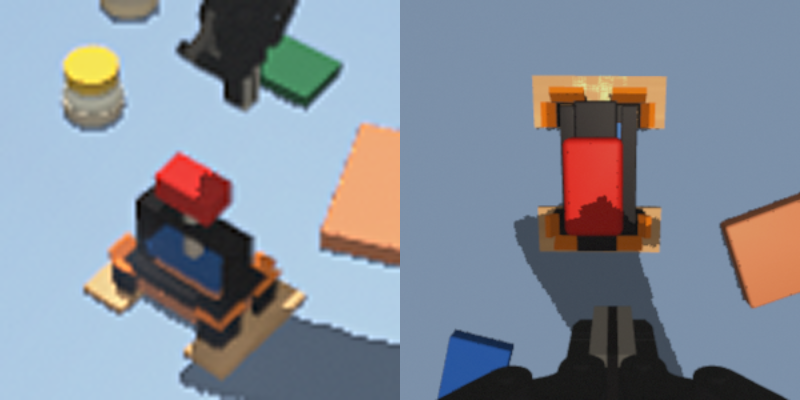

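The stamp is standing square in the jig with its head back up at 0.142, and the gripper is clear of it. Handing in.

```bash
python3 -c "
from bench import r
print(r.hand_in())"
```

```text
the job is handed in; nothing more can be done
None
```

The bare tile lies flat in the jig with the stamp standing square on it; I pressed the head to its stop, held it for over a second and let it spring back up, then handed the job in at about 18 s of the 72 s allowed, with no verdict returned.

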